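Put the power-supply parts back into their bins

ROBOT

A 6-joint arm with a two-finger parallel gripper is mounted at the origin on the work surface. World frame = base frame: x ahead of the robot, y to its left, z up, the work surface at z = 0. Lengths are in mm, angles in rad, forces in N, time in s.
With the tool pointing down it reaches from about 275 to 1000 mm from the base axis. Payload 8.4 kg.
Tool frame: the origin (TCP) lies midway between the tips of the shut fingers; the grasp point (between the pads) lies 19 mm behind it (bot.grip_point_offset is the distance from the TCP to the grasp point, in mm); z points along the fingers, y is the direction in which the jaws open and shut (so a half turn about z gives the same grasp; the last joint's range is limited). The gripper opens to 85 mm and grips with 20 to 120 N. Pads are 22 mm wide; open, the fingers measure 114 mm over their backs; the gripper's body (76 mm by 85 mm) begins 54 mm behind the grasp point. The pads swing forward as they close: fully open they stand 13 mm farther back than shut.
Start: joints at [1.137, 0.353, 1.633, -0, 1.155, -0.002], TCP at [261.565, 567.637, 231.281] pointing down, gripper open.
Joint ranges: [-2.63, 2.63], [-0.92, 2.1], [0.06, 2.66], [-1.3, 4.44], [0, 2.69], [-3.02, 3.02]. Speed limits (rad/s): [2.22, 2.22, 2.79, 3.14, 3.14, 3.14].

INTERFACE

Orientations are given as a unit quaternion [x, y, z, w].
In Python, from plant import bot gives the robot as it stands. The module is installed in compiled form; this text tells all that it offers.
- The arm moves only by the tool play_rows, never from a script. Its argument "commands" is one flat list of numbers, 6 for each row, row after row: the shift along the world's x, y, z in units of 500 mm (1.0 is 500 mm), then the turn, a rotation vector about the world's x, y, z in units of pi/4 rad (1.0 is pi/4 rad). In form: [dx, dy, dz, wx, wy, wz, dx, dy, dz, wx, wy, wz, ...]. A call has 1 to 20 rows; each row is the pose to reach, as a shift and turn from the pose measured when the call began; what a row does not reach only later rows make up. A row lasts 1/10 s, in which the tool goes at most 50 mm and 8.59 degrees, less where a joint would pass 70% of its speed; a pose out of reach is approached as far as the arm can. A call with a number of a shift or a turn outside -1 to 1 is refused whole. A call with a gripper value outside its range is refused whole. "grip" is the closure, from -1 (fully open) to 1 (shut), set as the call begins (left out, the last holds). The fingers move at their own pace and stop on an object; the grip force is fixed at half the most. Time passes only in rows, so rows that repeat a pose let the fingers close. It gives the time, the measured TCP pose, the force and the opening at its end, in the units of the state.
- bot.sense(): the state, without advancing time (a new reading comes with each control period).
- bot.get_image(name): name is "scene" or "top" or "wrist"; returns a dict with "img" (480x640x3 uint8, red, green, blue), "intrinsics" (3x3 intrinsics, pixels), "origin" and "orientation" of the camera in the world; the wrist camera has in their place "tool_from_camera" (4x4, takes a point from camera to tool coordinates, whose origin is the TCP and whose axes are the flange's). Camera axes: x right, y down, z forward; pixel columns grow to the right and rows downward; lengths in mm; the calibration is good to about 2 mm. A picture is of the moment at which its call begins: read the wrist's pose just before it. There is no depth.
- bot.finish_job(): hands the job in, once; it reports no verdict.
The state is a dict: "time_s": time; "qpos": joint angles; "qvel": joint speeds; "joint_efforts": joint torques, N m; "tool_pos": TCP position; "ee_rot": TCP orientation; "ft_force": force on the tool from outside, world axes, zero at the start; "wrist_torque": the same for the moment, N m; "width": finger opening in mm.
Only numpy, scipy, OpenCV 4.12 (cv2) and the standard library are available. Lean on these libraries where they do the work, as an engineer would, in place of code of your own. Each camera call takes 0.05 s, during which the arm holds its last target. There are 200 camera calls.

TASK

Sort the five leftover power-supply parts on the mat back into the picking bins that already hold their kind: both blue capacitors into the orange bin, both heat sinks into the green bin and the transformer into the red bin. Set each one down, without dropping it, so that it stands upright on the clear bin floor in front of the stock, as it stands on the mat now. Leave the circuit board in its holder where it is.

Things in the scene. Friction and masses are not known exactly. Their poses are not given: they have to be found in the camera images.
- cap_a: Loose capacitor, one of two alike: upright cylinder 35 mm in diameter, blue sleeve 50 mm tall with a narrow white stripe down one side, black top with two aluminium terminals up to 56 mm. About 75 g. Stands on its flat end; origin at the centre of its underside, z up.
- cap_b: Loose capacitor, one of two alike: upright cylinder 35 mm in diameter, blue sleeve 50 mm tall with a narrow white stripe down one side, black top with two aluminium terminals up to 56 mm. About 75 g. Stands on its flat end; origin at the centre of its underside, z up.
- sink_a: Loose heat sink of bare aluminium, one of two alike, 25 (x) x 42 (y) x 38 mm tall, fins upright; from above a web along y crossed by eight fins along x. Can be gripped across its 25 mm or its 42 mm. About 60 g. Origin at the centre of its underside, z up.
- sink_b: Loose heat sink of bare aluminium, one of two alike, 25 (x) x 42 (y) x 38 mm tall, fins upright; from above a web along y crossed by eight fins along x. Can be gripped across its 25 mm or its 42 mm. About 60 g. Origin at the centre of its underside, z up.
- trafo: Loose transformer, 37 mm tall, about 180 g: dark laminated core with steel strap, 18 (x) x 45 (y) mm; yellow taped coil with pale band bulging on both sides to 32 mm along x (flat faces 27 mm wide, 7 to 30 mm above the underside); feet 3 mm thick spread to 58 mm along y. Grip across the coil (x, 32 mm) or core ends (y, 45 mm). Origin at the centre of its underside, z up.
- bin_caps: Fixed orange plastic bin, 190 (x) x 130 (y) mm, walls and floor 3 mm; origin under the centre of its underside, z up. Low front (-x, towards the robot) with blank label. Front and side walls 25 mm high; back wall, and sides beyond x = +10, 45 mm. Two stock capacitors, 56 mm tall, fixed, stand at the back (x = +66, y = -30, +30 mm). Clear floor: x -92 to +48, y -62 to +62 mm.
- bin_sinks: Fixed green plastic bin, 190 (x) x 130 (y) mm, walls and floor 3 mm; origin under the centre of its underside, z up. Low front (-x, towards the robot) with blank label. Front and side walls 25 mm high; back wall, and sides beyond x = +10, 45 mm. Two stock heat sinks, 38 mm tall, fixed, stand at the back (x = +66, y = -30, +30 mm). Clear floor: x -92 to +53, y -62 to +62 mm.
- bin_trafos: Fixed red plastic bin, 190 (x) x 130 (y) mm, walls and floor 3 mm; origin under the centre of its underside, z up. Low front (-x, towards the robot) with blank label. Front and side walls 25 mm high; back wall, and sides beyond x = +10, 45 mm. Two stock transformers, 37 mm tall, fixed, stand at the back (x = +66, y = -30, +30 mm). Clear floor: x -92 to +50, y -62 to +62 mm.
- board_holder: A circuit-board holder on the robot's left: two red triangular cheeks 150 mm apart on two steel rods 230 mm long (along its y), with a green circuit board clamped between them, about 145 x 230 mm and 105 mm tall. Loose, 0.9 kg, to be left where it stands. Origin at the centre of its underside.
Not all that is in view belongs to the job. Leave any brown look-alike of the trafo alone.

How it is judged (in metres and radians):
At the end, for the whole second after the job is handed in: Capacitors in the orange bin, heat sinks in the green, transformer in the red: underside centre over the clear floor (bin frame x -85 to +50 mm, y within 55 mm), within 5 mm of floor height, upright to 0.12 rad, released and at rest (x of cap_a in the frame of bin_caps between -0.085 and 0.05 m and y of cap_a in the frame of bin_caps between -0.055 and 0.055 m and z of cap_a in the frame of bin_caps between -0.002 and 0.008 m and angle between each of cap_a, cap_b, sink_a, sink_b, trafo's own z axis and vertical below 0.12 rad and linear speed of each of cap_a, cap_b, sink_a, sink_b, trafo below 0.02 m/s and angular speed of each of cap_a, cap_b, sink_a, sink_b, trafo below 0.2 rad/s and x of cap_b in the frame of bin_caps between -0.085 and 0.05 m and y of cap_b in the frame of bin_caps between -0.055 and 0.055 m and z of cap_b in the frame of bin_caps between -0.002 and 0.008 m and x of sink_a in the frame of bin_sinks between -0.085 and 0.05 m and y of sink_a in the frame of bin_sinks between -0.055 and 0.055 m and z of sink_a in the frame of bin_sinks between -0.002 and 0.008 m and x of sink_b in the frame of bin_sinks between -0.085 and 0.05 m and y of sink_b in the frame of bin_sinks between -0.055 and 0.055 m and z of sink_b in the frame of bin_sinks between -0.002 and 0.008 m and x of trafo in the frame of bin_trafos between -0.085 and 0.05 m and y of trafo in the frame of bin_trafos between -0.055 and 0.055 m and z of trafo in the frame of bin_trafos between -0.002 and 0.008 m); the robot touches nothing.
It fails at once if the board holder is pushed more than 15 mm from where it stood (distance of board_holder from where it was at the start of the episode above 0.015 m).
It fails at once if a part is dropped from more than about 4 cm or knocked flying (faster than 0.9 m/s while not held) ((linear speed of cap_a above 0.9 m/s and contact force between the fingers and cap_a below 0.05 N) or (linear speed of sink_a above 0.9 m/s and contact force between the fingers and sink_a below 0.05 N) or (linear speed of trafo above 0.9 m/s and contact force between the fingers and trafo below 0.05 N) or (linear speed of cap_b above 0.9 m/s and contact force between the fingers and cap_b below 0.05 N) or (linear speed of sink_b above 0.9 m/s and contact force between the fingers and sink_b below 0.05 N)).
It also fails if it takes over 144 s, if anything falls off the work surface, if the arm or the gripper's body presses on something with over 40 N, if the wrist force passes 120 N, or if a joint passes its speed limit or range.

## Working session

There is one attempt and no reset: what is moved stays moved. The work goes in short steps, Python scripts to look and compute and a tool call to move; the robot and the scene stay as the last step left them, time stands still between calls to the robot, and variables do not carry over. Pictures are saved under pics/ and viewed, about 12 in all and at most 16, crops included, and the job is handed in when it is done.

Besides the shell and the picture viewer there is one more tool, called after "Call:" by a JSON object that holds its "name" and its "arguments". play_rows: Moves the arm, as the interface text tells. Its arguments: {"type":"object","properties":{"commands":{"type":"array","items":{"type":"number","minimum":-1,"maximum":1}},"grip":{"type":"number"}},"required":["commands"]}

```bash
mkdir -p pics; python3 - <<'E'
from plant import bot
import cv2
for n in("top","scene"):
    d=bot.get_image(n); cv2.imwrite(f"pics/{n}0.png",d["img"][:,:,::-1]); print(n,d["intrinsics"],d["origin"],d["orientation"])
print(bot.sense(),bot.grip_point_offset)
E
```

```text
top [[465.49540745   0.         324.64418171]
 [  0.         465.49540745 242.80404063]
 [  0.           0.           1.        ]] [ 434.44795389  105.9087674  1345.56714067] [-0.69765887  0.71485334 -0.03566028  0.03138725]
scene [[607.41583893   0.         312.16754658]
 [  0.         607.41583893 236.33663019]
 [  0.           0.           1.        ]] [1621.82664362   42.30560766  848.07349043] [ 0.65686537  0.6078029  -0.31185267 -0.3191417 ]
{'time_s': 0.1, 'qpos': array([ 1.13660115e+00,  3.53610003e-01,  1.63405966e+00, -8.19987790e-06,
        1.15519353e+00, -2.40193770e-03]), 'qvel': array([ 0.00045931, -0.00212339, -0.00057281,  0.00065802,  0.00072667,
       -0.00200012]), 'joint_efforts': array([-1.95927401e-03, -6.06358051e+01, -3.42817712e+01, -1.40819288e-04,
        3.99492244e-03, -2.45560466e-05]), 'tool_pos': array([261.38631686, 567.24636516, 230.61736162]), 'ee_rot': array([ 2.14221656e-01,  9.76784868e-01, -6.21009242e-04, -1.33919671e-04]), 'ft_force': array([-0.86827369, -0.7464784 ,  0.59773145]), 'wrist_torque': array([ 0.03198851,  0.00599915, -0.02613713]), 'width': 85.68597196984454} 18.700000000000003
```

View pics/top0.png

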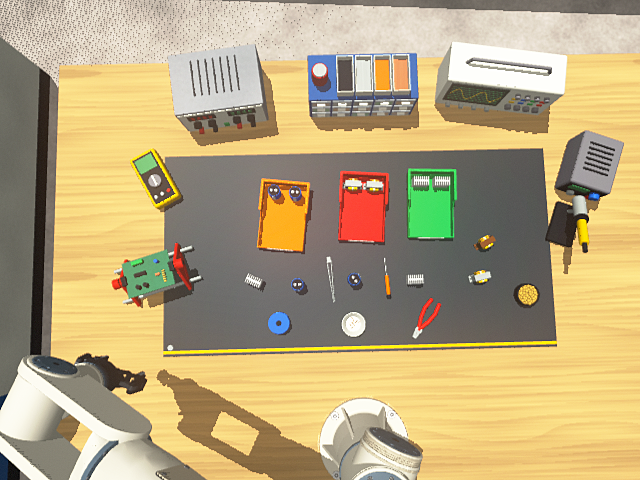

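View pics/scene0.png

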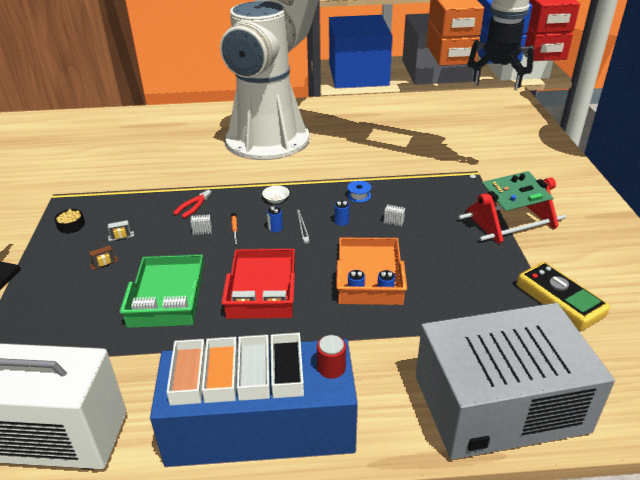

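```bash
cat > h.py <<'E'
import numpy as np, cv2
from scipy.spatial.transform import Rotation as R
from plant import bot
def cam(n):
    s=bot.sense(); d=bot.get_image(n)
    if n=="wrist":
        T=np.eye(4);T[:3,:3]=R.from_quat(s["ee_rot"]).as_matrix();T[:3,3]=s["tool_pos"]
        T=T@np.array(d["tool_from_camera"]);M,o=T[:3,:3],T[:3,3]
    else: M,o=R.from_quat(d["orientation"]).as_matrix(),np.array(d["origin"])
    return d["img"],np.array(d["intrinsics"]),M,o
def cast(uv,z,K,M,o):
    uv=np.atleast_2d(np.asarray(uv,float)); r=(M@np.linalg.inv(K)@np.c_[uv,np.ones(len(uv))].T).T
    return (o+r*((z-o[2])/r[:,2])[:,None])[:,:2]
E
python3 - <<'E'
from h import *
img,K,M,o=cam("top")
hsv=cv2.cvtColor(img,cv2.COLOR_RGB2HSV)
def blobs(m,amin):
    cs,_=cv2.findContours(m.astype(np.uint8),cv2.RETR_EXTERNAL,cv2.CHAIN_APPROX_NONE)
    return [c[:,0,:] for c in cs if cv2.contourArea(c)>amin]
roi=np.zeros(img.shape[:2],bool);roi[230:300,235:505]=1
H,S,V=[hsv[...,i].astype(int) for i in range(3)]
print("bright/colour blobs")
for c in blobs(roi&((V>110)|((S>120)&(V>60))),15):
    w=cast(c,38,K,M,o); r=cv2.minAreaRect(w.astype(np.float32)); print(c.mean(0).round(1),img[tuple(c.mean(0).round().astype(int)[::-1])],np.round(r[0],1),np.round(r[1],1),round(r[2],1))
for n,hl,hh in(("orange",8,22),("red",0,5),("green",50,75)):
    m=np.zeros_like(roi);m[160:260,245:465]=1
    m&=(H>=hl)&(H<=hh)&(S>150)&(V>80)
    c=max(blobs(m,200),key=len); c=cv2.convexHull(c)[:,0]
    w=cast(c,25,K,M,o); r=cv2.minAreaRect(w.astype(np.float32)); print(n,np.round(r[0],1),np.round(r[1],1),round(r[2],1))
    b=cv2.boxPoints(cv2.minAreaRect(c)); print(" px",b.round(0).tolist())
a=cv2.resize(img[165:300,235:505],None,fx=2.96,fy=2.96,interpolation=cv2.INTER_CUBIC)
cv2.imwrite("pics/top1.png",a[:,:,::-1])
E
```

```text
bright/colour blobs
[414.7 278.8] [255 255 255] [ 450.8 -152.9] [48.2 28. ] 88.6
[478.3 276.4] [222 227 223] [ 453.3 -335.6] [33.  63.8] 12.5
[386.3 276. ] [255 172   6] [462.6 -73.2] [104.3  15.5] 4.2
[483.4 242.5] [159  98  53] [ 549.3 -355. ] [32.6 63. ] 24.8
[429.8 233.7] [ 64 225  99] [ 576.6 -202.3] [136.4  22.8] 88.6
[322.6 258.8] [121 110 108] [498.9 125. ] [452.6 193.9] 88.6
orange [644.9 216.5] [141.5 201.4] 83.6
 px [[254.0, 247.0], [261.0, 178.0], [310.0, 182.0], [303.0, 251.0]]
red [664.3 -16.8] [141.5 201.7] 86.8
 px [[337.0, 240.0], [340.0, 171.0], [389.0, 172.0], [386.0, 241.0]]
green [ 668.2 -215.4] [138.5 200.5] 87.6
 px [[408.0, 169.0], [456.0, 169.0], [456.0, 237.0], [408.0, 237.0]]
```

View pics/top1.png

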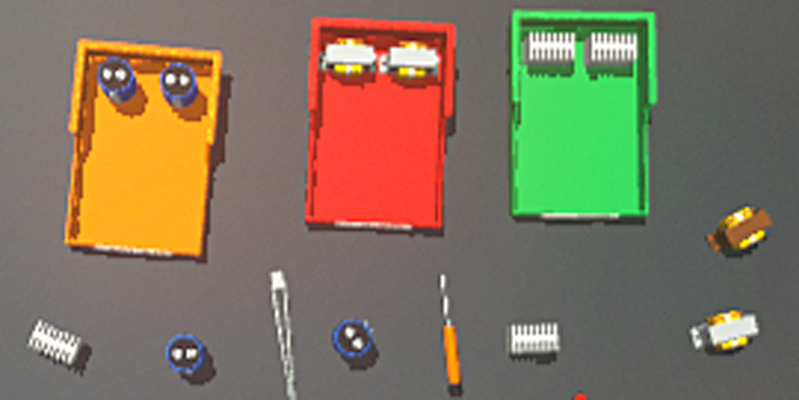

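Call:
{"name": "play_rows", "arguments": {"commands": [0,0,0.14,0,0,0,0,0,0.14,0,0,0,0.357,-0.654,0.14,0,0,0.549,0.357,-0.654,0.14,0,0,0.549,0.357,-0.654,0.14,0,0,0.549,0.357,-0.654,0.14,0,0,0.549,0.357,-0.654,0.14,0,0,0.549,0.357,-0.654,0.14,0,0,0.549,0.357,-0.654,0.14,0,0,0.549,0.357,-0.654,0.14,0,0,0.549,0.357,-0.654,0.14,0,0,0.549,0.357,-0.654,0.14,0,0,0.549,0.357,-0.654,0.14,0,0,0.549,0.357,-0.654,0.14,0,0,0.549], "grip": -1}}

```text
time_s: 1.55
tool_pos: [439.4, 241.3, 300.6]
ee_rot: [-0.0, 1.0, -0.0, -0.0]
ft_force: [0.4, 0.1, -0.3]
width: 85.0
```

```bash
python3 - <<'E'
from h import *
s=bot.sense();img,K,M,o=cam("wrist")
cv2.imwrite("pics/w0.png",img[:,:,::-1]); print(s["tool_pos"],s["ee_rot"],s["qpos"],K,M,o)
print(cast([[320,240],[100,240],[320,100]],0,K,M,o))
E
```

```text
[439.40891408 241.28326707 300.60968487] [-4.40384950e-04  9.99999777e-01 -4.82395747e-04 -1.39078677e-04] [ 4.99654455e-01  9.38470610e-02  1.80867211e+00 -7.54863296e-04
  1.23977966e+00 -1.07177706e+00] [[333.49017971   0.         313.58146506]
 [  0.         333.49017971 246.00834914]
 [  0.           0.           1.        ]] [[ 6.57016934e-05  9.64814193e-01  2.62932633e-01]
 [ 9.99999518e-01  1.94251415e-04 -9.62673141e-04]
 [-9.79875745e-04  2.62932570e-01 -9.64813715e-01]] [373.11164667 241.9605803  443.41653116]
[[485.41041583 250.32080083]
 [485.46550027 -51.57277901]
 [307.63069087 249.43283487]]
```

View pics/w0.png

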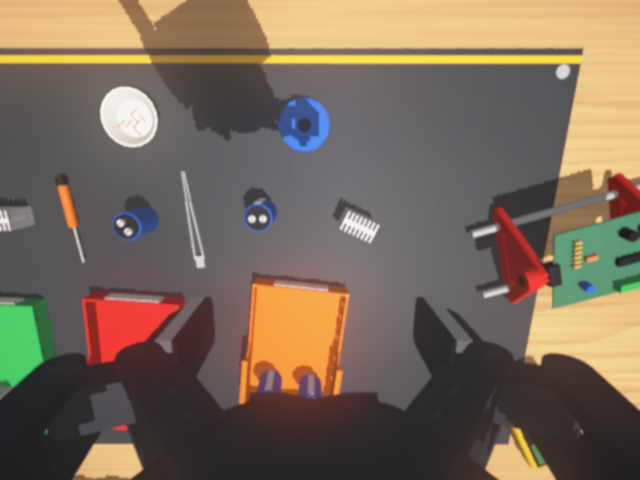

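```bash
cat >> h.py <<'E'
def comps(mask,box,amin=12):
    m=np.zeros_like(mask);x0,y0,x1,y1=box;m[y0:y1,x0:x1]=mask[y0:y1,x0:x1]
    cs,_=cv2.findContours(m.astype(np.uint8),cv2.RETR_EXTERNAL,cv2.CHAIN_APPROX_NONE)
    return [c[:,0] for c in cs if cv2.contourArea(c)>amin]
def rect(c,z,C):
    r=cv2.minAreaRect(cast(c,z,*C).astype(np.float32)); return np.round(r[0],1),np.round(r[1],1),round(r[2],1)
E
python3 - <<'E'
from h import *
img,*C=cam("wrist")
hsv=cv2.cvtColor(img,cv2.COLOR_RGB2HSV);H,S,V=[hsv[...,i].astype(int) for i in range(3)]
for c in comps((S<60)&(V>150),(330,195,395,255)): print("sink",c.mean(0),rect(c,38,C))
for b in((240,180,285,240),(105,195,165,250)):
    for c in comps((S<70)&(V>150),b,3): print("term",c.mean(0),rect(c,56,C))
    for c in comps((H>105)&(H<125)&(S>120)&(V>50),b,30): print("blue",c.mean(0),rect(c,50,C))
c=max(comps((H>=8)&(H<=22)&(S>150)&(V>80),(235,270,355,410),200),key=len)
h=cv2.convexHull(c)[:,0]; print(cv2.approxPolyDP(h,4,True)[:,0].tolist())
c=max(comps(((H<=5)|(H>175))&(S>150)&(V>80),(75,285,190,400),200),key=len)
h=cv2.convexHull(c)[:,0]; print(cv2.approxPolyDP(h,4,True)[:,0].tolist())
print(cast([[253,277],[349,287],[84,292],[186,294]],25,*C))
a=cv2.resize(img[185:255,100:400],None,fx=2.66,fy=2.66,interpolation=cv2.INTER_CUBIC);cv2.imwrite("pics/w0c.png",a[:,:,::-1])
E
```

```text
sink [359.04587156 227.03669725] (array([458.9, 298.1]), array([45.3, 27.5]), 65.5)
term [262.5 218.5] (array([445.2, 181.3]), array([8.3, 8.5]), 87.9)
term [251.5 218.5] (array([445.2, 168.4]), array([8.2, 8.5]), 87.4)
term [257.5 202.5] (array([426.3, 176.3]), array([1.2, 5.9]), 0.0)
blue [268.34722222 216.34722222] (array([443.1, 186.7]), array([17. , 35.9]), 85.4)
term [127.68421053 231.36842105] (array([460.6,  20.2]), array([7.9, 8.3]), 41.6)
term [119.95 222.6 ] (array([450. ,  12.7]), array([8.6, 8.2]), 39.6)
blue [137.31451613 220.91129032] (array([448.3,  31.2]), array([34. , 45.6]), 25.3)
[[256, 279], [346, 290], [338, 394], [239, 403]]
[[87, 363], [83, 298], [96, 292], [183, 299], [183, 305], [144, 342], [113, 361]]
[[530.05530724 160.62890706]
 [544.30759725 289.13591806]
 [551.72630884 -68.99944097]
 [554.57635573  68.70944595]]
```

View pics/w0c.png

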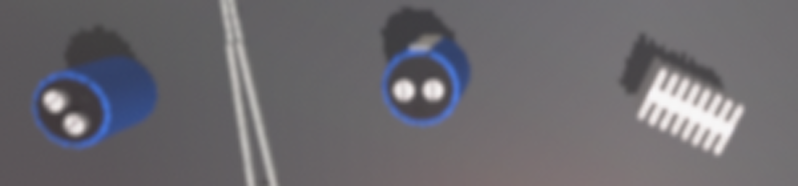

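Call:
{"name": "play_rows", "arguments": {"commands": [0.24,-0.48,0,0,0,0,0.24,-0.48,0,0,0,0,0.24,-0.48,0,0,0,0,0.24,-0.48,0,0,0,0,0.24,-0.48,0,0,0,0,0.24,-0.48,0,0,0,0,0.24,-0.48,0,0,0,0,0.24,-0.48,0,0,0,0,0.24,-0.48,0,0,0,0]}}

```text
time_s: 2.55
tool_pos: [558.9, 2.7, 300.6]
ee_rot: [-0.001, 1.0, -0.0, -0.0]
ft_force: [-0.5, 0.2, 0.5]
width: 85.2
```

```bash
python3 - <<'E'
from h import *
img,*C=cam("wrist");print(C[2])
cv2.imwrite("pics/w1.png",img[:,:,::-1]); np.savez("w1.npz",img=img,K=C[0],M=C[1],o=C[2])
E
```

```text
[492.6292307    3.22976868 443.41081326]
```

View pics/w1.png

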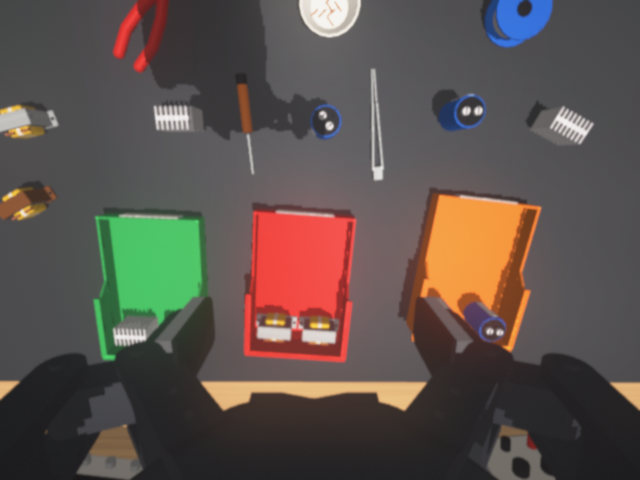

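```bash
python3 - <<'E'
from h import *
d=np.load("w1.npz");img=d["img"];C=(d["K"],d["M"],d["o"])
hsv=cv2.cvtColor(img,cv2.COLOR_RGB2HSV);H,S,V=[hsv[...,i].astype(int) for i in range(3)]
for n,p in(("green",[[98,217],[204,220]]),("red",[[253,211],[354,218]]),("orange",[[434,193],[540,207]])):
    a,b=cast(p,25,*C); w=b-a; u=w/np.linalg.norm(w); x=np.array([u[1],-u[0]])
    print(n,a.round(),b.round(),"w",np.linalg.norm(w).round(1),"yaw",np.degrees(np.arctan2(x[1],x[0])).round(1),"centre",((a+b)/2+95*x).round(1))
print("red back",cast([[245,356],[346,360]],45,*C))
W=(S<60)&(V>150)
for c in comps(W,(530,95,600,150),30)+comps(W,(148,95,215,135),30)+comps(W,(0,95,60,145),20): print("w",c.mean(0),rect(c,38,C))
for b in((305,95,345,140),(435,85,490,135)):
    for c in comps((S<70)&(V>150),b,3): print("term",c.mean(0),rect(c,56,C))
a=cv2.resize(img[90:230,0:220],None,fx=3.6,fy=3.6,interpolation=cv2.INTER_CUBIC);cv2.imwrite("pics/w1c.png",a[:,:,::-1])
E
```

```text
green [ 569. -271.] [ 572. -136.] w 134.4 yaw -1.6 centre [ 665.5 -206.2]
red [561. -74.] [570.  54.] w 128.3 yaw -3.9 centre [659.9 -16. ]
orange [538. 153.] [555. 288.] w 136.3 yaw -7.3 centre [640.7 208.6]
red back [[756.2665333  -89.93001406]
 [762.23173686  47.62700564]]
w [570.91596639 124.75210084] (array([459.1, 298. ]), array([43.8, 25.3]), 64.7)
w [170.58798283 117.07725322] (array([ 451.4, -159.4]), array([24.6, 38.5]), 0.1)
w [ 52.60526316 118.05263158] (array([ 452.1, -295.1]), array([15.6,  6. ]), 10.9)
w [ 13.4245283  120.61320755] (array([ 454.5, -339.3]), array([33.1, 30.3]), 78.8)
term [329.09090909 125.5       ] (array([461.1,  20.4]), array([7.2, 7.7]), 0.1)
term [323.         114.05882353] (array([449.4,  13.2]), array([7.6, 4.4]), 47.1)
term [477.85714286 110.33333333] (array([445.4, 180.9]), array([8.1, 7.6]), 50.2)
term [465.86956522 110.65217391] (array([445.6, 168.1]), array([7.1, 8.8]), 0.1)
```

Call:
{"name": "play_rows", "arguments": {"commands": [-0.2,0.59,-0.1,0,0,-0.555,-0.2,0.59,-0.2,0,0,-0.555,-0.2,0.59,-0.36,0,0,-0.555,-0.2,0.59,-0.36,0,0,-0.555,-0.2,0.59,-0.36,0,0,-0.555,-0.2,0.59,-0.36,0,0,-0.555,-0.2,0.59,-0.36,0,0,-0.555,-0.2,0.59,-0.36,0,0,-0.555,-0.2,0.59,-0.36,0,0,-0.555,-0.2,0.59,-0.36,0,0,-0.555,-0.2,0.59,-0.36,0,0,-0.555]}}

```text
time_s: 3.7
tool_pos: [459.3, 297.7, 121.7]
ee_rot: [0.215, 0.977, 0.0, 0.0]
ft_force: [0.9, -0.3, 0.2]
width: 85.1
```

Call:
{"name": "play_rows", "arguments": {"commands": [0,0,-0.06,0,0,0,0,0,-0.12,0,0,0,0,0,-0.17,0,0,0,0,0,-0.2,0,0,0,0,0,-0.22,0,0,0,0,0,-0.231,0,0,0,0,0,-0.231,0,0,0,0,0,-0.231,0,0,0]}}

```text
time_s: 4.5
tool_pos: [459.9, 297.9, 6.9]
ee_rot: [0.215, 0.977, 0.001, 0.001]
ft_force: [0.1, 0.3, -0.1]
width: 85.3
```

Call:
{"name": "play_rows", "arguments": {"commands": [0,0,0,0,0,0,0,0,0,0,0,0,0,0,0,0,0,0,0,0,0,0,0,0,0,0,0,0,0,0,0,0,0,0,0,0,0,0,0,0,0,0,0,0,0,0,0,0,0,0,0,0,0,0,0,0,0,0,0,0], "grip": 1}}

```text
time_s: 5.5
tool_pos: [460.2, 298.2, 7.5]
ee_rot: [0.215, 0.977, 0.001, 0.001]
ft_force: [-0.8, -0.4, 6.3]
width: 41.2
```

Call:
{"name": "play_rows", "arguments": {"commands": [0,0,0.08,0,0,0,0,0,0.16,0,0,0,0,0,0.25,0,0,0,0.25,-0.6,0.25,0,0,0.5,0.25,-0.6,0.25,0,0,0.5,0.25,-0.6,0.25,0,0,0.5,0.25,-0.6,0.25,0,0,0.5,0.25,-0.6,0.25,0,0,0.5,0.25,-0.6,0.25,0,0,0.5,0.25,-0.6,0.25,0,0,0.5,0.25,-0.6,0.25,0,0,0.5,0.25,-0.6,0.25,0,0,0.5,0.25,-0.6,0.25,0,0,0.5]}}

```text
time_s: 6.8
tool_pos: [584.6, -0.9, 132.3]
ee_rot: [0.02, 1.0, 0.001, 0.0]
ft_force: [0.1, -0.6, 0.3]
width: 40.9
```

Call:
{"name": "play_rows", "arguments": {"commands": [0.182,-0.411,0,0,0,0.01,0.182,-0.411,0,0,0,0.01,0.182,-0.411,0,0,0,0.01,0.182,-0.411,0,0,0,0.01,0.182,-0.411,0,0,0,0.01,0.182,-0.411,0,0,0,0.01,0.182,-0.411,0,0,0,0.01,0.182,-0.411,0,0,0,0.01]}}

```text
time_s: 7.6
tool_pos: [675.0, -204.4, 132.2]
ee_rot: [0.015, 1.0, 0.001, -0.0]
ft_force: [-0.1, 0.1, -0.0]
width: 41.2
```

```bash
python3 - <<'E'
from h import *
img,*C=cam("wrist");print(C[2]); np.savez("w2.npz",img=img,K=C[0],M=C[1],o=C[2])
cv2.imwrite("pics/w2.png",img[:,:,::-1])
E
```

```text
[ 608.76442224 -202.18008647  274.96738873]
```

View pics/w2.png

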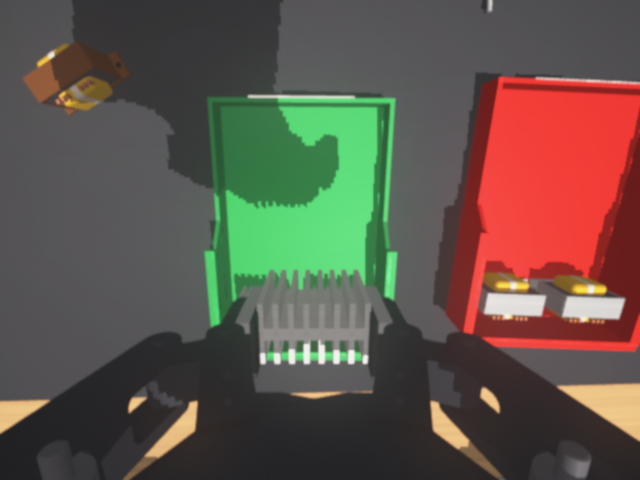

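```bash
python3 - <<'E'
from h import *
d=np.load("w2.npz");C=(d["K"],d["M"],d["o"])
for n,p in(("green",[[208,98],[395,98]]),):
    a,b=cast(p,25,*C); w=b-a; u=w/np.linalg.norm(w); x=np.array([u[1],-u[0]])
    print(n,a.round(),b.round(),"w",np.linalg.norm(w).round(1),"yaw",np.degrees(np.arctan2(x[1],x[0])).round(1),"centre",((a+b)/2+95*x).round(1))
print("part",cast([[268,270],[362,270]],110,*C))
E
```

```text
green [ 568. -273.] [ 572. -144.] w 129.6 yaw -1.8 centre [ 665.3 -211.5]
part [[ 665.94678098 -227.31101225]
 [ 667.53151503 -178.17615109]]
```

Call:
{"name": "play_rows", "arguments": {"commands": [0,-0.015,-0.06,0,0,0,0,-0.015,-0.12,0,0,0,0,-0.015,-0.17,0,0,0,0,-0.015,-0.2,0,0,0,0,-0.015,-0.22,0,0,0,0,-0.015,-0.23,0,0,0,0,-0.015,-0.236,0,0,0,0,-0.015,-0.24,0,0,0,0,-0.015,-0.242,0,0,0,0,-0.015,-0.242,0,0,0]}}

```text
time_s: 8.65
tool_pos: [675.4, -212.0, 11.8]
ee_rot: [0.015, 1.0, 0.001, 0.0]
ft_force: [-0.1, 0.1, -1.2]
width: 41.2
```

Call:
{"name": "play_rows", "arguments": {"commands": [0,0,-0.002,0,0,0,0,0,-0.002,0,0,0,0,0,-0.002,0,0,0]}}

```text
time_s: 8.95
tool_pos: [675.5, -212.1, 11.0]
ee_rot: [0.015, 1.0, 0.001, 0.0]
ft_force: [-0.0, 1.5, -0.0]
width: 41.3
```

Call:
{"name": "play_rows", "arguments": {"commands": [0,0,0,0,0,0,0,0,0,0,0,0,0,0,0,0,0,0,0,0,0,0,0,0,0,0,0,0,0,0,0,0,0,0,0,0], "grip": -0.4}}

```text
time_s: 9.55
tool_pos: [675.5, -212.1, 11.0]
ee_rot: [0.015, 1.0, 0.001, 0.0]
ft_force: [-0.5, 0.5, -0.1]
width: 59.6
```

Call:
{"name": "play_rows", "arguments": {"commands": [0,0,0.04,0,0,0,0,0,0.1,0,0,0,0,0,0.18,0,0,0,0,0,0.24,0,0,0,0,0,0.24,0,0,0]}}

```text
time_s: 10.05
tool_pos: [678.4, -213.1, 136.4]
ee_rot: [0.015, 1.0, 0.0, 0.004]
ft_force: [1.0, 0.1, -0.6]
width: 59.9
```

Call:
{"name": "play_rows", "arguments": {"commands": [-0.45,0.11,0,0,0,0,-0.45,0.11,0,0,0,0,-0.45,0.11,0,0,0,0,-0.45,0.11,0,0,0,0,-0.45,0.11,0,0,0,0,-0.45,0.11,0,0,0,0,-0.45,0.11,0,0,0,0,-0.45,0.11,0,0,0,0], "grip": -1}}

```text
time_s: 10.85
tool_pos: [454.7, -158.4, 136.5]
ee_rot: [0.015, 1.0, -0.0, 0.005]
ft_force: [-0.6, 0.4, 0.0]
width: 85.2
```

```bash
python3 - <<'E'
from h import *
img,*C=cam("wrist");print(C[2]); np.savez("w3.npz",img=img,K=C[0],M=C[1],o=C[2])
hsv=cv2.cvtColor(img,cv2.COLOR_RGB2HSV);H,S,V=[hsv[...,i].astype(int) for i in range(3)]
for c in comps((S<60)&(V>150),(0,0,640,350),100): print(c.mean(0).round(),rect(c,38,C))
cv2.imwrite("pics/w3.png",img[:,:,::-1])
E
```

```text
[ 387.01736604 -155.79111955  278.6412249 ]
[568. 253.] (array([466.9,  33.6]), array([9.7, 9.4]), 51.7)
[408. 273.] (array([479.1, -86.2]), array([43.6,  3.3]), 4.5)
[560. 239.] (array([455.5,  25.6]), array([9.9, 9.2]), 88.2)
[ 67. 251.] (array([ 453.4, -345. ]), array([31.8, 46.5]), 12.4)
[315. 243.] (array([ 451.1, -157. ]), array([43.7, 27.8]), 89.6)
[121. 233.] (array([ 440.8, -300.2]), array([16.7,  7.2]), 12.6)
[597. 227.] (array([449.6,  53.8]), array([116.6,  13.6]), 4.1)
[562.  56.] (array([334. ,   6.5]), array([63. , 62.5]), 88.2)
[305.  26.] (array([ 309.1, -158.8]), array([19. , 29.5]), 57.5)
```

View pics/w3.png

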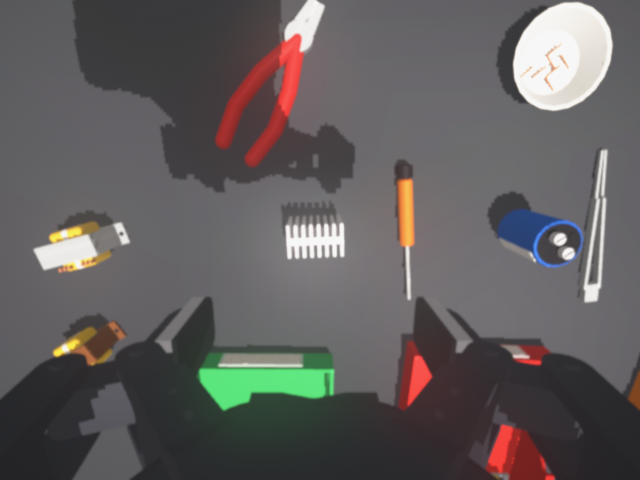

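Call:
{"name": "play_rows", "arguments": {"commands": [-0.007,0.003,0,0,0.013,0,-0.007,0.003,-0.06,0,0.013,0,-0.007,0.003,-0.12,0,0.013,0,-0.007,0.003,-0.17,0,0.013,0,-0.007,0.003,-0.2,0,0.013,0,-0.007,0.003,-0.23,0,0.013,0,-0.007,0.003,-0.248,0,0.013,0,-0.007,0.003,-0.259,0,0.013,0,-0.007,0.003,-0.259,0,0.013,0,-0.007,0.003,-0.259,0,0.013,0], "grip": -0.5}}

```text
time_s: 11.9
tool_pos: [451.6, -157.0, 7.3]
ee_rot: [0.015, 1.0, -0.0, -0.0]
ft_force: [-0.0, -0.1, -0.4]
width: 63.6
```

Call:
{"name": "play_rows", "arguments": {"commands": [0,0,0,0,0,0,0,0,0,0,0,0,0,0,0,0,0,0,0,0,0,0,0,0,0,0,0,0,0,0,0,0,0,0,0,0,0,0,0,0,0,0,0,0,0,0,0,0], "grip": 1}}

```text
time_s: 12.7
tool_pos: [452.2, -157.2, 8.2]
ee_rot: [0.015, 1.0, -0.0, 0.001]
ft_force: [-1.2, 0.9, 7.3]
width: 41.8
```

Call:
{"name": "play_rows", "arguments": {"commands": [0,0,0.06,0,0,0,0,0,0.14,0,0,0,0,0,0.2,0,0,0,0.326,-0.105,0.2,0,0,0,0.326,-0.105,0.2,0,0,0,0.326,-0.105,0.2,0,0,0,0.326,-0.105,0.2,0,0,0,0.326,-0.105,0.2,0,0,0,0.326,-0.105,0.2,0,0,0,0.326,-0.105,0.14,0,0,0,0.326,-0.105,0.08,0,0,0,0.326,-0.105,0.05,0,0,0,0.326,-0.105,0.03,0,0,0,0.326,-0.105,0.02,0,0,0,0.326,-0.105,0.014,0,0,0,0.326,-0.105,0.01,0,0,0,0.326,-0.105,0.008,0,0,0,0.326,-0.105,0.006,0,0,0,0.326,-0.105,0.005,0,0,0,0.326,-0.105,0.005,0,0,0]}}

```text
time_s: 14.7
tool_pos: [615.5, -209.8, 11.3]
ee_rot: [0.015, 1.0, -0.001, 0.001]
ft_force: [0.0, -0.4, 3.8]
width: 41.6
```

Call:
{"name": "play_rows", "arguments": {"commands": [0,0,0,0,0,0,0,0,0,0,0,0,0,0,0,0,0,0,0,0,0,0,0,0,0,0,0,0,0,0,0,0,0,0,0,0], "grip": -0.4}}

```text
time_s: 15.3
tool_pos: [615.5, -209.8, 11.2]
ee_rot: [0.015, 1.0, -0.001, 0.001]
ft_force: [0.3, 0.1, -0.0]
width: 60.0
```

Call:
{"name": "play_rows", "arguments": {"commands": [0,0,0.02,0,0,0,0,0,0.06,0,0,0,0,0,0.12,0,0,0,0,0,0.2,0,0,0,0,0,0.25,0,0,0,0,0,0.25,0,0,0,0,0,0.25,0,0,0]}}

```text
time_s: 16.0
tool_pos: [615.8, -209.9, 137.2]
ee_rot: [0.015, 1.0, -0.001, 0.002]
ft_force: [-0.2, 0.0, -0.5]
width: 59.6
```

Call:
{"name": "play_rows", "arguments": {"commands": [-0.326,-0.262,0,0,0,0.313,-0.326,-0.262,0,0,0,0.313,-0.326,-0.262,0,0,0,0.313,-0.326,-0.262,0,0,0,0.313,-0.326,-0.262,0,0,0,0.313,-0.326,-0.262,0,0,0,0.313,-0.326,-0.262,0,0,0,0.313], "grip": -1}}

```text
time_s: 16.7
tool_pos: [453.0, -340.4, 136.6]
ee_rot: [-0.107, 0.994, -0.0, 0.002]
ft_force: [0.2, -0.8, -0.9]
width: 85.1
```

```bash
python3 - <<'E'
from h import *
img,*C=cam("wrist");print(C[2]); np.savez("w4.npz",img=img,K=C[0],M=C[1],o=C[2])
hsv=cv2.cvtColor(img,cv2.COLOR_RGB2HSV);H,S,V=[hsv[...,i].astype(int) for i in range(3)]
for c in comps((S<60)&(V>150),(200,150,430,330),60): print(c.mean(0).round(),rect(c,37,C))
for c in comps((S>120)&(V>120),(200,150,430,330),60): print("y",c.mean(0).round(),rect(c,30,C))
cv2.imwrite("pics/w4.png",img[:,:,::-1])
E
```

```text
[ 387.76286836 -353.99677515  279.14910935]
[307. 241.] (array([ 452.2, -345.7]), array([32.7, 52. ]), 13.5)
y [266. 325.] (array([ 528.7, -364.8]), array([10.1, 13.5]), 12.3)
y [316. 226.] (array([ 439.6, -341. ]), array([10.1, 10.7]), 12.3)
y [295. 227.] (array([ 443. , -356.7]), array([10.1, 10.7]), 12.3)
```

View pics/w4.png

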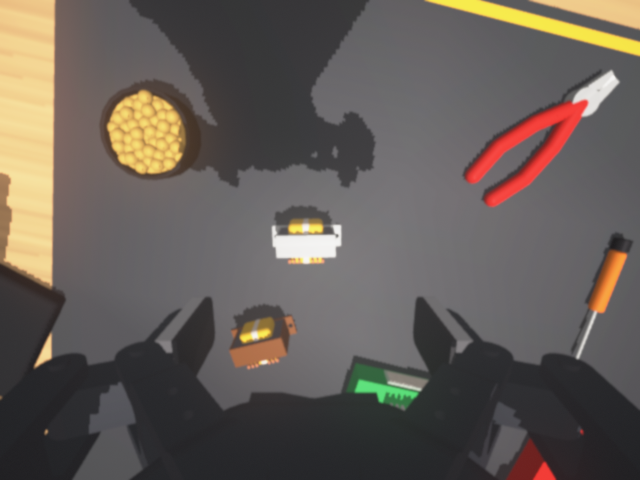

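Call:
{"name": "play_rows", "arguments": {"commands": [0.002,-0.011,-0.05,0,0,0,0.002,-0.011,-0.12,0,0,0,0.002,-0.011,-0.17,0,0,0,0.002,-0.011,-0.2,0,0,0,0.002,-0.011,-0.23,0,0,0,0.002,-0.011,-0.248,0,0,0,0.002,-0.011,-0.257,0,0,0,0.002,-0.011,-0.257,0,0,0,0.002,-0.011,-0.257,0,0,0]}}

```text
time_s: 17.65
tool_pos: [454.9, -346.0, 8.9]
ee_rot: [-0.108, 0.994, -0.001, 0.002]
ft_force: [-0.2, 0.6, -0.3]
width: 85.1
```

Call:
{"name": "play_rows", "arguments": {"commands": [0,0,0,0,0,0,0,0,0,0,0,0,0,0,0,0,0,0,0,0,0,0,0,0,0,0,0,0,0,0,0,0,0,0,0,0,0,0,0,0,0,0,0,0,0,0,0,0,0,0,0,0,0,0,0,0,0,0,0,0], "grip": 1}}

```text
time_s: 18.65
tool_pos: [455.2, -346.3, 9.5]
ee_rot: [-0.108, 0.994, -0.001, 0.002]
ft_force: [-0.7, 0.9, 5.9]
width: 40.7
```

Call:
{"name": "play_rows", "arguments": {"commands": [0,0,0.03,0,0,0,0,0,0.06,0,0,0,0,0,0.1,0,0,0,0,0,0.16,0,0,0,0,0,0.2,0,0,0,0,0,0.2,0,0,0]}}

```text
time_s: 19.25
tool_pos: [457.0, -347.7, 113.6]
ee_rot: [-0.108, 0.994, -0.003, 0.005]
ft_force: [-0.2, -0.1, -1.8]
width: 40.9
```

```bash
python3 - <<'E'
from h import *
print(bot.sense()["width"],bot.sense()["ft_force"])
img,*C=cam("wrist")
a=cv2.resize(img[200:420,150:490],None,fx=2,fy=2);cv2.imwrite("pics/w5.png",a[:,:,::-1])
E
```

```text
40.888017691056454 [-0.186979   -0.13410027 -1.78310151]
```

View pics/w5.png

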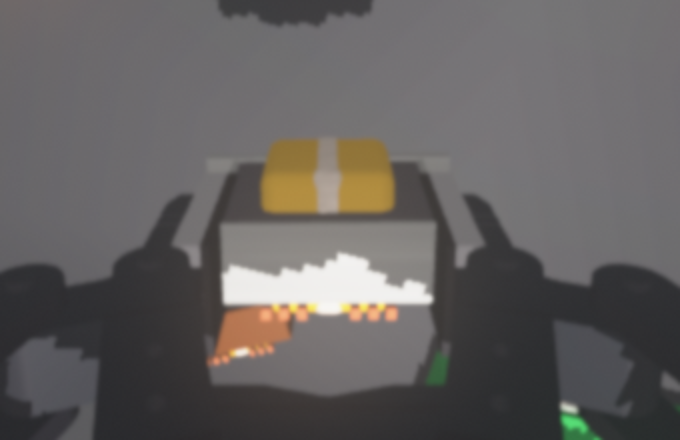

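Call:
{"name": "play_rows", "arguments": {"commands": [0.366,0.666,0,0,0.013,-0.364,0.366,0.666,0,0,0.013,-0.364,0.366,0.666,0,0,0.013,-0.364,0.366,0.666,0,0,0.013,-0.364,0.366,0.666,0,0,0.013,-0.364,0.366,0.666,0,0,0.013,-0.364,0.366,0.666,0,0,0.013,-0.364,0.366,0.666,0,0,0.013,-0.364,0.366,0.666,0,0,0.013,-0.364,0.366,0.666,0,0,0.013,-0.364,0.366,0.666,0,0,0.013,-0.364]}}

```text
time_s: 20.4
tool_pos: [638.0, -14.8, 110.8]
ee_rot: [0.035, 0.999, -0.002, -0.003]
ft_force: [-0.5, -0.7, -1.9]
width: 41.1
```

```bash
python3 - <<'E'
from h import *
img,*C=cam("wrist")
hsv=cv2.cvtColor(img,cv2.COLOR_RGB2HSV);H,S,V=[hsv[...,i].astype(int) for i in range(3)]
c=max(comps(((H<=5)|(H>175))&(S>150)&(V>80),(120,0,500,280),200),key=len)
p=cv2.approxPolyDP(cv2.convexHull(c)[:,0],4,True)[:,0]; print(p.tolist(),cast(p,25,*C).round().tolist())
E
```

```text
[[414, 148], [405, 279], [224, 279], [218, 147]] [[572.0, 56.0], [663.0, 50.0], [654.0, -81.0], [562.0, -72.0]]
```

Call:
{"name": "play_rows", "arguments": {"commands": [0,0,-0.05,0,-0.007,0,0,0,-0.1,0,-0.007,0,0,0,-0.14,0,-0.007,0,0,0,-0.165,0,-0.007,0,0,0,-0.18,0,-0.007,0,0,0,-0.188,0,-0.007,0,0,0,-0.193,0,-0.007,0,0,0,-0.196,0,-0.007,0,0,0,-0.198,0,-0.007,0,0,0,-0.199,0,-0.007,0,0,0,-0.199,0,-0.007,0]}}

```text
time_s: 21.55
tool_pos: [638.5, -15.2, 12.6]
ee_rot: [0.035, 0.999, -0.002, 0.001]
ft_force: [-1.6, -0.4, 5.7]
width: 40.9
```

Call:
{"name": "play_rows", "arguments": {"commands": [0,0,0,0,0,0,0,0,0,0,0,0,0,0,0,0,0,0,0,0,0,0,0,0,0,0,0,0,0,0,0,0,0,0,0,0], "grip": -0.5}}

```text
time_s: 22.15
tool_pos: [638.5, -15.1, 12.5]
ee_rot: [0.035, 0.999, -0.002, 0.001]
ft_force: [-0.6, -0.0, -0.3]
width: 64.0
```

Call:
{"name": "play_rows", "arguments": {"commands": [0,0,0.02,0,0,0,0,0,0.06,0,0,0,0,0,0.12,0,0,0,0,0,0.2,0,0,0,0,0,0.25,0,0,0,0,0,0.25,0,0,0,0,0,0.25,0,0,0]}}

```text
time_s: 22.85
tool_pos: [638.8, -15.2, 138.5]
ee_rot: [0.035, 0.999, -0.002, 0.002]
ft_force: [-0.6, -0.7, -0.8]
width: 64.0
```

Call:
{"name": "play_rows", "arguments": {"commands": [-0.367,0.064,0,0,0,0,-0.367,0.064,0,0,0,0,-0.367,0.064,0,0,0,0,-0.367,0.064,0,0,0,0,-0.367,0.064,0,0,0,0,-0.367,0.064,0,0,0,0,-0.367,0.064,0,0,0,0]}}

```text
time_s: 23.55
tool_pos: [456.4, 16.8, 138.3]
ee_rot: [0.035, 0.999, -0.002, 0.002]
ft_force: [0.5, -0.1, 0.4]
width: 64.3
```

```bash
python3 - <<'E'
from h import *
img,*C=cam("wrist")
hsv=cv2.cvtColor(img,cv2.COLOR_RGB2HSV);H,S,V=[hsv[...,i].astype(int) for i in range(3)]
for c in comps((S<70)&(V>150),(230,180,420,330),20): print(c.mean(0),rect(c,56,C))
cv2.imwrite("pics/w6.png",img[:,:,::-1])
E
```

```text
[318.02777778 258.        ] (array([460.7,  19.8]), array([8.5, 8.9]), 86.0)
[306.36111111 244.41666667] (array([450.3,  12.1]), array([8.4, 9.4]), 85.8)
[388.38429752 236.81818182] (array([449.5,  69.1]), array([81. , 12.6]), 6.7)
```

View pics/w6.png

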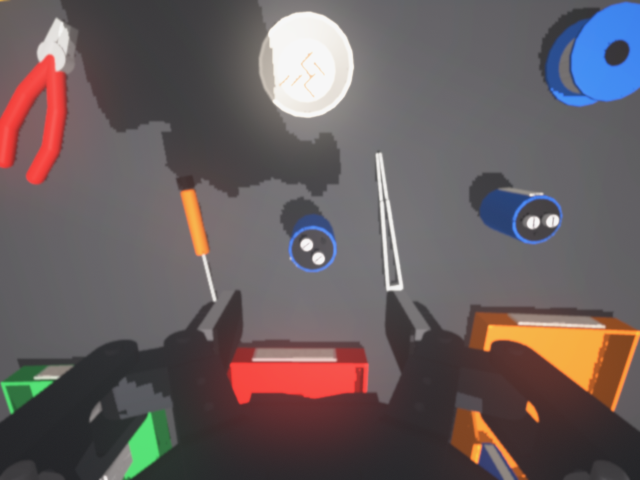

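Call:
{"name": "play_rows", "arguments": {"commands": [-0.002,-0.002,-0.05,0,0,0,-0.002,-0.002,-0.1,0,0,0,-0.002,-0.002,-0.15,0,0,0,-0.002,-0.002,-0.19,0,0,0,-0.002,-0.002,-0.22,0,0,0,-0.002,-0.002,-0.24,0,0,0,-0.002,-0.002,-0.252,0,0,0,-0.002,-0.002,-0.252,0,0,0,-0.002,-0.002,-0.252,0,0,0]}}

```text
time_s: 24.5
tool_pos: [455.9, 15.7, 12.6]
ee_rot: [0.035, 0.999, -0.002, 0.002]
ft_force: [-0.0, -0.3, -0.5]
width: 63.8
```

Call:
{"name": "play_rows", "arguments": {"commands": [0,0,0,0,0,0,0,0,0,0,0,0,0,0,0,0,0,0,0,0,0,0,0,0,0,0,0,0,0,0,0,0,0,0,0,0,0,0,0,0,0,0,0,0,0,0,0,0], "grip": 1}}

```text
time_s: 25.3
tool_pos: [456.5, 15.8, 13.4]
ee_rot: [0.035, 0.999, -0.002, 0.003]
ft_force: [-1.2, 0.4, 6.3]
width: 33.7
```

Call:
{"name": "play_rows", "arguments": {"commands": [0,0,0.05,0,0,0,0,0,0.12,0,0,0,0,0,0.22,0,0,0,0.388,0.383,0.22,0,0,-0.067,0.388,0.383,0.22,0,0,-0.067,0.388,0.383,0.22,0,0,-0.067,0.388,0.383,0.22,0,0,-0.067,0.388,0.383,0.22,0,0,-0.067,0.388,0.383,0.22,0,0,-0.067,0.388,0.383,0.22,0,0,-0.067,0.388,0.383,0.22,0,0,-0.067,0.388,0.383,0.22,0,0,-0.067]}}

```text
time_s: 26.5
tool_pos: [649.5, 206.4, 123.3]
ee_rot: [0.062, 0.998, -0.003, 0.002]
ft_force: [0.9, 0.4, -0.1]
width: 33.5
```

```bash
python3 - <<'E'
from h import *
img,*C=cam("wrist")
hsv=cv2.cvtColor(img,cv2.COLOR_RGB2HSV);H,S,V=[hsv[...,i].astype(int) for i in range(3)]
c=max(comps((H>=8)&(H<=22)&(S>150)&(V>80),(120,0,500,280),200),key=len)
p=cv2.approxPolyDP(cv2.convexHull(c)[:,0],4,True)[:,0]; print(p.tolist(),cast(p,25,*C).round().tolist())
cv2.imwrite("pics/w7.png",img[:,:,::-1])
E
```

```text
[[418, 96], [419, 279], [225, 279], [224, 98]] [[555.0, 288.0], [685.0, 284.0], [667.0, 135.0], [540.0, 160.0]]
```

View pics/w7.png

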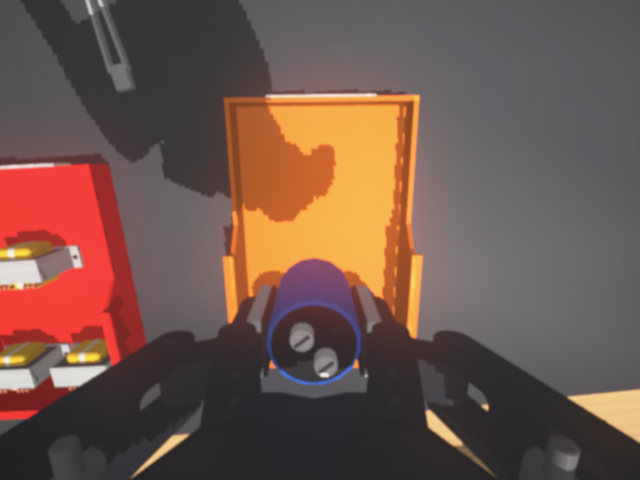

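Call:
{"name": "play_rows", "arguments": {"commands": [0,0.011,-0.05,0,0,0,0,0.011,-0.1,0,0,0,0,0.011,-0.15,0,0,0,0,0.011,-0.18,0,0,0,0,0.011,-0.195,0,0,0,0,0.011,-0.204,0,0,0,0,0.011,-0.209,0,0,0,0,0.011,-0.212,0,0,0,0,0.011,-0.214,0,0,0,0,0.011,-0.215,0,0,0,0,0.011,-0.216,0,0,0,0,0.011,-0.216,0,0,0]}}

```text
time_s: 27.75
tool_pos: [650.0, 211.9, 16.5]
ee_rot: [0.062, 0.998, -0.002, 0.003]
ft_force: [-2.0, -1.5, 6.0]
width: 33.9
```

Call:
{"name": "play_rows", "arguments": {"commands": [0,0,0,0,0,0,0,0,0,0,0,0,0,0,0,0,0,0,0,0,0,0,0,0,0,0,0,0,0,0,0,0,0,0,0,0], "grip": -0.4}}

```text
time_s: 28.35
tool_pos: [649.9, 211.9, 16.4]
ee_rot: [0.062, 0.998, -0.002, 0.003]
ft_force: [0.1, 0.2, -0.1]
width: 60.0
```

Call:
{"name": "play_rows", "arguments": {"commands": [0,0,0.02,0,0,0,0,0,0.06,0,0,0,0,0,0.12,0,0,0,0,0,0.2,0,0,0,0,0,0.25,0,0,0,0,0,0.25,0,0,0,0,0,0.25,0,0,0]}}

```text
time_s: 29.05
tool_pos: [650.2, 212.0, 142.4]
ee_rot: [0.062, 0.998, -0.002, 0.003]
ft_force: [-0.4, 0.2, -0.7]
width: 59.7
```

Call:
{"name": "play_rows", "arguments": {"commands": [-0.41,-0.075,0,0,0.007,0,-0.41,-0.075,0,0,0.007,0,-0.41,-0.075,0,0,0.007,0,-0.41,-0.075,0,0,0.007,0,-0.41,-0.075,0,0,0.007,0,-0.41,-0.075,0,0,0.007,0,-0.41,-0.075,0,0,0.007,0]}}

```text
time_s: 29.75
tool_pos: [446.4, 174.9, 142.4]
ee_rot: [0.062, 0.998, -0.002, 0.001]
ft_force: [-0.1, -0.4, 0.1]
width: 59.6
```

```bash
python3 - <<'E'
from h import *
img,*C=cam("wrist")
hsv=cv2.cvtColor(img,cv2.COLOR_RGB2HSV);H,S,V=[hsv[...,i].astype(int) for i in range(3)]
for c in comps((S<70)&(V>150),(230,180,420,330),20): print(c.mean(0),rect(c,56,C))
E
```

```text
[303.94117647 250.5       ] (array([445.2, 168.3]), array([8.6, 8.2]), 82.9)
[321.8        248.14285714] (array([444.9, 181.3]), array([8.6, 8.9]), 83.0)
[309.25925926 222.03703704] (array([424.9, 174.8]), array([9.2, 2.7]), 89.3)
```

Cap A confirmed at (445, 174.8).

Call:
{"name": "play_rows", "arguments": {"commands": [-0.003,0,-0.05,0,0,0,-0.003,0,-0.1,0,0,0,-0.003,0,-0.15,0,0,0,-0.003,0,-0.19,0,0,0,-0.003,0,-0.22,0,0,0,-0.003,0,-0.245,0,0,0,-0.003,0,-0.26,0,0,0,-0.003,0,-0.26,0,0,0,-0.003,0,-0.26,0,0,0]}}

```text
time_s: 30.7
tool_pos: [445.7, 175.1, 12.6]
ee_rot: [0.062, 0.998, -0.002, 0.001]
ft_force: [-0.0, 0.4, 0.0]
width: 59.7
```

Call:
{"name": "play_rows", "arguments": {"commands": [0,0,0,0,0,0,0,0,0,0,0,0,0,0,0,0,0,0,0,0,0,0,0,0,0,0,0,0,0,0,0,0,0,0,0,0,0,0,0,0,0,0,0,0,0,0,0,0], "grip": 1}}

```text
time_s: 31.5
tool_pos: [446.4, 175.4, 13.5]
ee_rot: [0.062, 0.998, -0.002, 0.002]
ft_force: [0.4, -0.2, 6.0]
width: 33.9
```

Call:
{"name": "play_rows", "arguments": {"commands": [0,0,0.06,0,0,0,0,0,0.14,0,0,0,0,0,0.2,0,0,0,0.291,0.087,0.2,0,0,0,0.291,0.087,0.2,0,0,0,0.291,0.087,0.2,0,0,0,0.291,0.087,0.2,0,0,0,0.291,0.087,0.2,0,0,0,0.291,0.087,0.2,0,0,0,0.291,0.087,0.14,0,0,0,0.291,0.087,0.08,0,0,0,0.291,0.087,0.05,0,0,0,0.291,0.087,0.03,0,0,0,0.291,0.087,0.02,0,0,0,0.291,0.087,0.014,0,0,0,0.291,0.087,0.01,0,0,0,0.291,0.087,0.007,0,0,0,0.291,0.087,0.005,0,0,0,0.291,0.087,0.004,0,0,0,0.291,0.087,0.004,0,0,0]}}

```text
time_s: 33.5
tool_pos: [592.3, 219.0, 16.5]
ee_rot: [0.062, 0.998, -0.001, 0.002]
ft_force: [-2.1, -0.9, 5.8]
width: 33.9
```

Call:
{"name": "play_rows", "arguments": {"commands": [0,0,0,0,0,0,0,0,0,0,0,0,0,0,0,0,0,0,0,0,0,0,0,0,0,0,0,0,0,0,0,0,0,0,0,0], "grip": -0.4}}

```text
time_s: 34.1
tool_pos: [592.2, 219.0, 16.4]
ee_rot: [0.062, 0.998, -0.001, 0.002]
ft_force: [0.2, 0.1, -0.0]
width: 59.6
```

Call:
{"name": "play_rows", "arguments": {"commands": [0,0,0.02,0,0,0,0,0,0.06,0,0,0,0,0,0.12,0,0,0,0,0,0.2,0,0,0,0,0,0.3,0,0,0,-0.3,-0.42,0.4,0,0,0,-0.3,-0.42,0.4,0,0,0,-0.3,-0.42,0.4,0,0,0,-0.3,-0.42,0.4,0,0,0,-0.3,-0.42,0.4,0,0,0,-0.3,-0.42,0.4,0,0,0,-0.3,-0.42,0.4,0,0,0,-0.3,-0.42,0.4,0,0,0,-0.3,-0.42,0.4,0,0,0]}}

```text
time_s: 35.5
tool_pos: [443.1, 9.8, 216.4]
ee_rot: [0.062, 0.998, -0.001, 0.002]
ft_force: [-0.3, 0.3, -0.4]
width: 59.6
```

```bash
python3 - <<'E'
from h import *
img,*C=cam("top")
a=cv2.resize(img[150:300,100:505],None,fx=1.97,fy=1.97,interpolation=cv2.INTER_CUBIC)
img2,*_=cam("scene")
b=cv2.resize(img2[230:330,110:430],(798,249),interpolation=cv2.INTER_CUBIC)
cv2.imwrite("pics/end.png",np.vstack([a[:,:797],b[:,:797]])[:,:,::-1])
E
```

```text
(no output)
```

View pics/end.png

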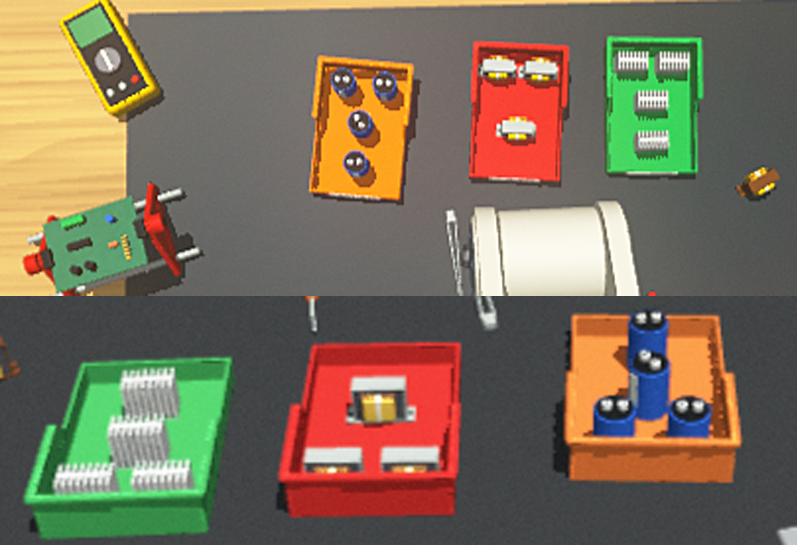

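All five parts stand upright on the clear floor of their bins. The holder and the brown look-alike have not moved, and the arm is clear, so I am handing in.

```bash
python3 -c "
from plant import bot
print(bot.finish_job(),bot.sense()['time_s'])"
```

```text
the job is handed in; nothing more can be done
the job is handed in; nothing more can be done
```

All five parts are in their bins and the job is handed in: both heat sinks in the green bin, the transformer in the red, and both capacitors in the orange. Each was lowered until it touched the bin floor before release. The last arm move ended at 35.5 s of the 144 s allowed.

The final top and scene pictures show every part upright on the clear floor in front of the stock. The board holder and the brown look-alike appear untouched, and the gripper is empty and clear of everything. I judged uprightness and position by eye from those pictures and did not measure them again.

**Readings that disagreed:**
- **Green and orange bins:** my first estimates of the bin centres were about 5 mm off. I corrected them from close-up wrist views before placing the first part in each.
- **Transformer grip:** the gripper read 40.7 mm across the transformer core, where 45 mm was expected. A close view showed it held squarely, so I carried on.

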